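# Tip the standing boxes onto their backs in the label tray

### The arm

A 6-joint arm with a two-finger parallel gripper is mounted at the origin on a cart in front of the work surface, level with it; the furniture and walls round the work are solid. World frame = base frame: x ahead of the robot, y to its left, z up, the work surface at z = 0. Lengths are in m, angles in rad, forces in N, time in s.
With the tool pointing down it reaches from about 0.35 to 0.975 m from the base axis. Payload 4.9 kg.
Tool frame: the origin (TCP) lies on the front face of the gripper's body, between the roots of the fingers; the fingertips stand ctrl.tip_extent ahead of it and the grasp point (between the pads) lies 54 mm ahead of it (ctrl.tip_extent is the distance from the TCP to the fingertips, in m); z points along the fingers, y is the line along which they close (so a half turn about z gives the same grasp; the last joint's range is limited). The gripper opens to 85 mm and grips with 20 to 120 N. Pads are 22 mm wide; open, the fingers measure 114 mm over their backs; the gripper's body (76 mm by 85 mm) begins 54 mm behind the grasp point. The pads swing forward as they close: fully open they stand 13 mm farther back than shut.
Start: joints at [1.212, 0.053, 1.613, -0, 1.476, -0.119], TCP at [0.148, 0.607, 0.304] pointing down, gripper open.
Joint ranges: [-3.01, 3.01], [-1.01, 2.22], [0.06, 2.58], [-1.02, 4.17], [0.09, 2.62], [-3.14, 3.14]. Speed limits (rad/s): [2.57, 2.57, 3.14, 3.14, 3.14, 3.14].

### API

Orientations are given as a rotation vector (axis times angle).
In Python, from station import ctrl gives the robot as it stands.
- The arm moves only by the tool apply_moves, never from a script. Its argument "rows" is one flat list of numbers, 6 for each row, row after row: the shift along the tool's x, y, z normalised to -1 to 1, where 1 is 0.6 m, then the turn, a rotation vector about the tool's x, y, z normalised to -1 to 1, where 1 is 90 degrees. A call has 1 to 20 rows; each row is the pose to reach, as a shift and turn from the pose commanded when the call began, along the tool's axes at that moment; what a row does not reach only later rows make up. A row lasts 1/10 s, in which the tool goes at most 50 mm and 8.59 degrees, less where a joint would pass 70% of its speed; a pose out of reach is approached as far as the arm can. A call with a number of a shift or a turn outside -1 to 1 is refused whole. A call with a gripper value outside its range is refused whole. "grip" is the opening, from 0 (shut) to 1 (fully open), set as the call begins (left out, the last holds). The fingers move at their own pace and stop on an object; "grip_force" is the grip in N (left out, the last holds). Time passes only in rows, so rows that repeat a pose let the fingers close. It gives the time, the measured TCP pose, the force, the opening and the grip force at its end, in the units of the state.
- ctrl.get_obs(): the state, without advancing time (a new reading comes with each control period).
- ctrl.get_image(name): name is "scene" or "top" or "wrist"; returns (picture, depth): 480x640x3 uint8, blue, green, red; 480x640 float32, m along the optical axis (not along the pixel's ray), 0 where there is no reading.
- ctrl.camera_model(name): a dict with "mtx" (3x3 intrinsics, pixels), "R" (3x3) and "t" (3): a world point X has camera coordinates R X + t; the wrist camera has in their place "tool_from_camera" (4x4, takes a point from camera to tool coordinates, whose origin is the TCP and whose axes are the flange's). Camera axes: x right, y down, z forward; pixel columns grow to the right and rows downward; lengths in m; the calibration is good to about 2 mm. A picture is of the moment at which its call begins: read the wrist's pose just before it. camera_model takes no time and is no camera call.
- ctrl.finish_job(): hands the job in; it is judged then, once.
The state is a dict: "t": time; "q": joint angles; "dq": joint speeds; "effort": joint torques, N m; "tool_pos": TCP position; "tool_rot": TCP orientation; "contact_force": force on the tool from outside, world axes, zero at the start; "wrist_torque": the same for the moment, N m; "opening": finger opening in m; "grip_force": force on a finger pad.
Only numpy, scipy, OpenCV 4.12 (cv2) and the standard library are available. Lean on these libraries where they do the work, as an engineer would, in place of code of your own. Each camera call takes 0.05 s, during which the arm holds its last target. There are 200 camera calls.

### The job

Two boxes stand on end in the two lanes of the low metal tray: push each one over with the fingertips, from its label side, so that it topples onto its back and lies flat in its own lane of the tray with its label facing up. Only push: do not pick up or lift the boxes. Leave the jar, torch, bottle and tape measure around the tray where they stand.

Things in the scene. Friction and masses are not known exactly. Their poses are not given: they have to be found in the camera images.
- label_tray: Fixed low aluminium tray, 188 x 252 x 12 mm, on the worktop. Origin: centre of its underside, z up. A low rail along its y axis at x = 0 parts it into two open lanes, each 86 mm wide (x) and 244 mm long (y) inside, centred at x = +46 mm and x = -46 mm. Floor 5 mm above the worktop, rails and rims 12 mm above it.
- parts_box: Loose grey parts box, 60 x 152 x 34 mm (its own x, y, z), 0.16 kg, with a paper label on its +z face. Origin: centre of its back (the face away from the label). It starts standing on a 60 x 34 mm end, 152 mm tall, y axis up, at the -y end of the tray's lane at +x, label facing the tray's -y. Toppled towards the tray's +y it lies inside its lane.
- carton: Loose brown cardboard carton, 60 x 110 x 45 mm (its own x, y, z), 0.22 kg, with a paper label on its +z face. Origin: centre of its back (the face away from the label). It starts standing on a 60 x 45 mm end, 110 mm tall, y axis down, at the +y end of the tray's lane at -x, label facing the tray's +y. Toppled towards the tray's -y it lies inside its lane.
- box_foot (a point): Middle of the lower back edge of the grey parts box as it stands (own position y = -76 mm, z = 0): the edge it tips over.
- carton_foot (a point): Middle of the lower back edge of the carton as it stands (own position y = +55 mm, z = 0): the edge it tips over.
- jar: Small white jar with a green lid, 49 mm across, 50 mm tall, standing loose beyond the tray's +y end. Origin: centre of its underside. Leave it alone.
- torch: Black torch standing on its head, 37 mm across, 138 mm tall, loose beside the tray on its -x side. Origin: centre of its underside. Leave it alone.
- oil_bottle: Red bottle, 50 mm across, 120 mm tall, standing loose beside the tray on its -x side. Origin: centre of its underside. Leave it alone.
- measure: Yellow tape measure, 35 x 73 x 58 mm, standing loose beyond the tray's -y end. Origin: centre of its underside. Leave it alone.
There are look-alikes about, which are no part of the job. Leave any blue or yellow look-alike of the carton alone. Leave any green look-alike of the parts_box alone.

How it is judged:
At the end, for the whole second after the job is handed in: Both boxes lie at rest flat on their backs on the tray floor, label up (within about 3 degrees, back no more than 4 mm off the tray floor), each inside its own lane of the tray (angle between each of parts_box, carton's own z axis and vertical below 0.06 rad and x of parts_box in the frame of label_tray between 0.03 and 0.062 m and y of parts_box in the frame of label_tray between -0.05 and 0.05 m and z of each of parts_box, carton in the frame of label_tray below 0.009 m and linear speed of each of parts_box, carton below 0.02 m/s and x of carton in the frame of label_tray between -0.062 and -0.03 m and y of carton in the frame of label_tray between -0.07 and 0.07 m); the robot touches nothing.
It fails at once if the grey parts box is lifted or carried (height (world z) of box_foot above 0.035 m or height (world z) of parts_box above 0.105 m).
It fails at once if the carton is lifted or carried (height (world z) of carton_foot above 0.035 m or height (world z) of carton above 0.085 m).
It fails at once if the jar, torch, bottle or tape measure is shifted more than 20 mm or knocked over (distance of any of jar, torch, oil_bottle, measure from where it was at the start of the episode above 0.02 m or angle between any of jar, torch, oil_bottle, measure's own z axis and vertical above 0.3 rad).
It also fails if it takes over 42 s, if anything falls off the work surface, if the arm or the gripper's body presses on something with over 40 N, if the wrist force passes 120 N, or if a joint passes its speed limit or range.

## Working session

There is one attempt and no reset: what is moved stays moved. The work goes in short steps, Python scripts to look and compute and a tool call to move; the robot and the scene stay as the last step left them, time stands still between calls to the robot, and variables do not carry over. Pictures are saved under pics/ and viewed, at most 10 in all, crops included, and the job is handed in when it is done.

Besides the shell and the picture viewer there is one more tool, called after "Call:" as name(argument=value, ...) on one line, values as JSON. apply_moves: Moves the arm, as the interface text tells. Its arguments: {"type":"object","properties":{"rows":{"type":"array","items":{"type":"number"}},"grip":{"type":"number"},"grip_force":{"type":"number"}},"required":["rows"]}

```bash
ls; mkdir -p pics; python3 - <<'E'
from station import ctrl
import cv2,numpy as np
print(ctrl.tip_extent); o=ctrl.get_obs(); print(o)
for n in ("scene","top"):
    im,d=ctrl.get_image(n); cv2.imwrite(f"pics/{n}0.png",im); np.savez(f"{n}0.npz",im=im,d=d)
    print(n,ctrl.camera_model(n))
E
```

```text
pics
0.0726
{'t': 0.0, 'q': array([ 1.21196156e+00,  5.33644563e-02,  1.61429672e+00,  1.35783650e-05,
        1.47598202e+00, -1.18970907e-01]), 'dq': array([ 1.21451592e-04,  6.92488813e-04, -9.69086906e-04, -1.24022980e-03,
       -1.75707227e-03, -3.42683174e-06]), 'effort': array([-1.51933324e-03, -3.93684769e+01, -3.70173883e+01, -2.14125048e-04,
        7.07063780e-03,  2.66836835e-06]), 'tool_pos': array([0.14829405, 0.60666727, 0.30265652]), 'tool_rot': array([-0.37581689, -3.11852934,  0.00312398]), 'contact_force': array([-0.0111247 ,  0.721801  , -0.62411996]), 'wrist_torque': array([-0.03987654, -0.04790604,  0.04803962]), 'grip_force': 0.0, 'opening': 0.08511110635856568}
scene {'mtx': array([[496.2796034 ,   0.        , 319.54518049],
       [  0.        , 496.2796034 , 234.16221766],
       [  0.        ,   0.        ,   1.        ]]), 'R': array([[ 0.64106348, -0.76735575, -0.01423949],
       [-0.5023219 , -0.40547727, -0.76371519],
       [ 0.58026745,  0.49674273, -0.64539627]]), 't': array([-0.48850972,  0.23950086,  0.85095809])}
top {'mtx': array([[481.37738819,   0.        , 319.99398882],
       [  0.        , 481.37738819, 235.50646301],
       [  0.        ,   0.        ,   1.        ]]), 'R': array([[-0.01613038, -0.99984933, -0.00641343],
       [-0.99621083,  0.01661927, -0.08536848],
       [ 0.0854622 ,  0.0050121 , -0.99632881]]), 't': array([-0.18870528,  0.54845484,  0.90102155])}
```

View pics/scene0.png

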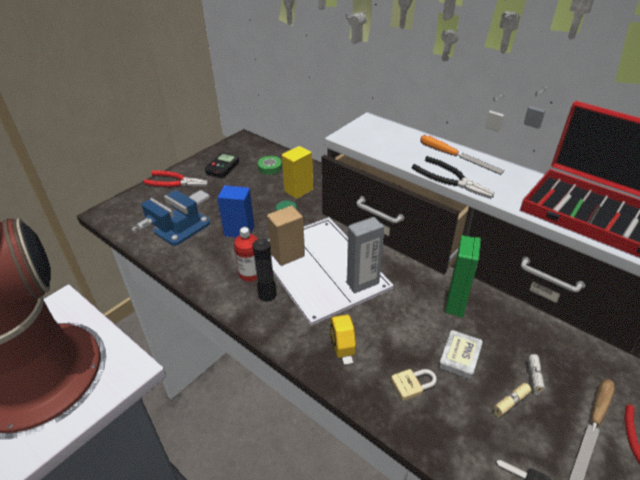

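View pics/top0.png

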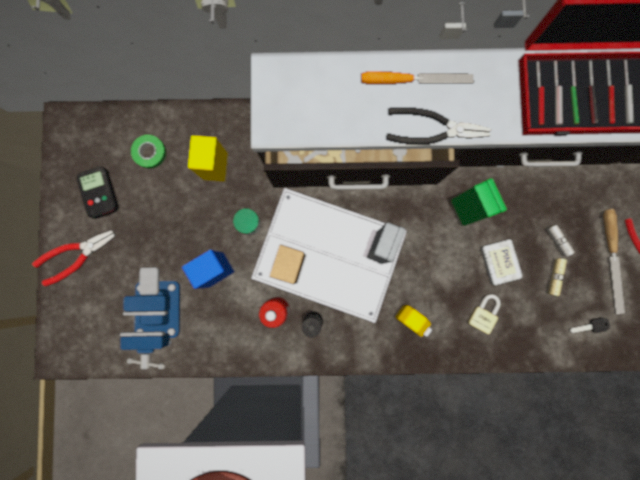

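The top view shows the tray centred near (330,255), with its +y end at the left by the green-lidded jar (246,221). The grey box is in the upper (+x) lane at (385,243) and the carton in the lower lane at (288,263). Look-alikes: blue (207,269), yellow (203,153) and green (478,202), all off the tray. Brown and grey standing in the tray fit the description.

```bash
cat > h.py <<'E'
import numpy as np,cv2
from station import ctrl
def cloud(d,n):
    m=ctrl.camera_model(n);K=m["mtx"]
    v,u=np.mgrid[:480,:640]
    P=np.stack([(u-K[0,2])/K[0,0]*d,(v-K[1,2])/K[1,1]*d,d],-1)
    return (P-m["t"])@m["R"]
def rect(P,mask):
    n,l,s,_=cv2.connectedComponentsWithStats(mask.astype(np.uint8))
    for i in range(1,n):
        if s[i,4]<60: continue
        q=P[l==i]; r=cv2.minAreaRect((q[:,:2]*1000).astype(np.float32))
        yield s[i],np.round(r[0],1),np.round(r[1],1),round(r[2],1),np.round(np.median(q[:,2])*1000,1)
E
python3 - <<'E'
from h import *
z=np.load("top0.npz");d=z["d"];im=z["im"];P=cloud(d,"top")
roi=np.zeros((480,640),bool);roi[185:345,170:520]=1
for lo,hi in((.1,.2),(.035,.1)):
    print(lo)
    for r in rect(P,roi&(P[...,2]>lo)&(P[...,2]<hi)&(d>0)):print(*r)
hsv=cv2.cvtColor(im,cv2.COLOR_BGR2HSV)
m=((hsv[...,1]<40)&(hsv[...,2]>120)&roi&(abs(P[...,2])<.025)).astype(np.uint8)
m=cv2.morphologyEx(m,cv2.MORPH_CLOSE,np.ones((5,5)))
for r in rect(P,m>0):print("tray",*r)
z=np.load("scene0.npz");c=cv2.resize(z["im"][180:340,210:420],None,fx=3.5,fy=3.5,interpolation=cv2.INTER_CUBIC);cv2.imwrite("pics/crop1.png",c)
E
```

```text
0.1
[329 185  58   5 241] [ 623.  -265.4] [100.2   7.9] 88.9 106.6
[465 185  41  36 986] [ 592.6 -480.3] [57.8 36.5] 20.1 150.0
[371 223  34  40 859] [ 522.1 -310.9] [34.2 59.5] 67.5 155.8
[269 244  35  41 921] [ 489.6 -138.4] [45.2 59.9] 71.1 114.8
[181 250  43  39 925] [483.3   7.4] [45.1 60.2] 30.6 109.6
[265 309  13  13 102] [ 402.8 -110.5] [22.2 16.8] 67.6 118.5
[301 316  20  22 331] [ 383.5 -180.1] [31.5 31.8] 43.9 134.5
0.035
[455 191  23  34 365] [ 587.1 -465.4] [58.  4.] 22.6 68.7
[233 208  25  26 503] [573.8 -57.8] [47.6 45.6] 1.4 49.7
[367 227  19  37 126] [ 519.5 -296.6] [64.7 27.1] 7.7 69.2
[196 250  35  39 270] [477.1  -9.3] [34.  72.8] 67.4 70.3
[258 298  31  30 593] [ 403.5 -111.2] [48.9 49.7] 43.9 92.5
[397 305  33  31 579] [ 383.6 -368.4] [57.2 35.1] 52.7 55.4
tray [  251   188   159   136 11203] [ 509.4 -214.4] [279.9 200.5] 68.8 5.2
tray [ 483  239   37   47 1275] [ 460.4 -396.9] [ 83.5 380.4] 10.6 19.8
tray [442 257  11  10  70] [ 480.1 -328.3] [ 16.7 253.5] 6.1 0.7
tray [435 272  16  11  92] [ 465.3 -434.7] [28.  18.7] 55.8 0.4
tray [230 275  32  26 291] [ 445.6 -110.6] [181.9  47.9] 88.0 -0.3
tray [472 294  29  36 388] [ 412.6 -370.9] [347.4  67.5] 83.3 12.8
```

View pics/crop1.png

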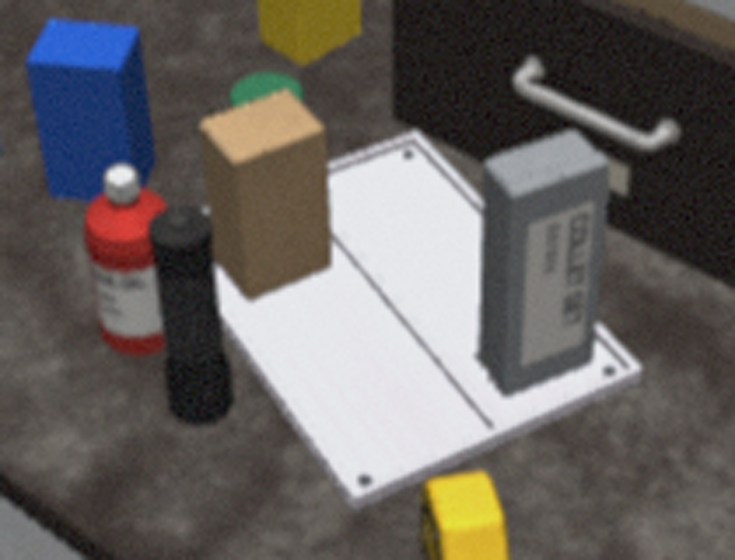

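The crop confirms the grey box's label faces the tray's -y end. The carton shows bare cardboard on its two visible sides, consistent with its label facing +y. Next I'll get the tray frame and the move numbers.

```bash
cat >> h.py <<'E'
from scipy.spatial.transform import Rotation as Ro
def ray(n,uv,z):
    m=ctrl.camera_model(n);c=-m["R"].T@m["t"];r=m["R"].T@np.linalg.inv(m["mtx"])@np.r_[uv,1]
    return c+r*(z-c[2])/r[2]
def cmd(pos,yaw,o=None):
    "row values for TCP pos, tool pointing down with tool y = tray +y (yaw, rad)"
    o=o or ctrl.get_obs();R=Ro.from_rotvec(o["tool_rot"])
    T=Ro.from_matrix(np.c_[[-np.cos(yaw),-np.sin(yaw),0],[-np.sin(yaw),np.cos(yaw),0],[0,0,-1]])
    return np.r_[R.inv().apply(np.array(pos)-o["tool_pos"])/.6,(R.inv()*T).as_rotvec()/(np.pi/2)].round(3)
E
python3 - <<'E'
from h import *
C=[ray("top",p,.012)[:2] for p in((287,189),(407,232),(375,322),(253,278))]
c=np.mean(C,0);e=(C[0]-C[1])+(C[3]-C[2]);yaw=np.arctan2(-e[0],e[1])
print(np.round(C,3),c,np.degrees(yaw))
ex=np.r_[np.cos(yaw),np.sin(yaw)];ey=np.r_[-np.sin(yaw),np.cos(yaw)]
o=ctrl.get_obs()
for n,p in dict(box=(.5221,-.3109),carton=(.4896,-.1384),jar=(.5738,-.0578),measure=(.3836,-.3684),blue=(.4833,.0074)).items():
    q=np.array(p)-c;print(n,q@ex,q@ey)
np.savez("tray.npz",c=c,yaw=yaw,ex=ex,ey=ey)
p=np.array((.4896,-.1384))+ey*.062
print("above carton",cmd(np.r_[p,.32],yaw),"down",p)
E
```

```text
[[ 0.639 -0.134]
 [ 0.55  -0.367]
 [ 0.379 -0.3  ]
 [ 0.466 -0.067]] [ 0.50841192 -0.21704463] -20.730031165875108
box 0.04602341878445595 -0.08293394679372176
carton -0.04543146671422292 0.06689430127193355
jar 0.004787722850851256 0.1720800084731838
measure -0.0631569082900167 -0.18573548462225417
blue -0.10293170787176024 0.20102502954411228
above carton [-0.86  -0.969 -0.027 -0.001 -0.     0.078] down [ 0.51154584 -0.08041396]
```

Call:
apply_moves(rows=[-0.86,-0.969,-0.027,0,0,0.078,-0.86,-0.969,-0.027,0,0,0.078,-0.86,-0.969,-0.027,0,0,0.078,-0.86,-0.969,-0.027,0,0,0.078,-0.86,-0.969,-0.027,0,0,0.078,-0.86,-0.969,-0.027,0,0,0.078,-0.86,-0.969,-0.027,0,0,0.078,-0.86,-0.969,-0.027,0,0,0.078,-0.86,-0.969,-0.027,0,0,0.078,-0.86,-0.969,-0.027,0,0,0.078,-0.86,-0.969,-0.027,0,0,0.078,-0.86,-0.969,-0.027,0,0,0.078,-0.86,-0.969,-0.027,0,0,0.078,-0.86,-0.969,-0.027,0,0,0.078,-0.86,-0.969,-0.027,0,0,0.078,-0.86,-0.969,-0.027,0,0,0.078,-0.86,-0.969,-0.027,0,0,0.078,-0.86,-0.969,-0.027,0,0,0.078,-0.86,-0.969,-0.027,0,0,0.078,-0.86,-0.969,-0.027,0,0,0.078], grip=0)

```text
t: 2.1
tool_pos: [0.5112, -0.079, 0.32]
tool_rot: [-0.563, -3.091, -0.0]
contact_force: [-0.2, -1.0, 1.4]
opening: -0.0001
grip_force: 0.0
```

```bash
python3 - <<'E'
from h import *
im,d=ctrl.get_image("wrist");cv2.imwrite("pics/w1.png",im)
t=np.load("tray.npz")
m=ctrl.camera_model("wrist");K=m["mtx"];o=ctrl.get_obs();v,u=np.mgrid[:480,:640]
P=np.stack([(u-K[0,2])/K[0,0]*d,(v-K[1,2])/K[1,1]*d,d],-1)
T=m["tool_from_camera"];P=(P@T[:3,:3].T+T[:3,3])@Ro.from_rotvec(o["tool_rot"]).as_matrix().T+o["tool_pos"]
for r in rect(P,(P[...,2]>.1)&(P[...,2]<.125)&(d>0)):print(*r,(r[1]/1000-t["c"])@np.c_[t["ex"],t["ey"]])
p=np.array((.4896,-.1384))+t["ey"]*.062
print(cmd(np.r_[p,.095+.0726],t["yaw"]))
E
```

```text
[150 106  26  43 530] [ 387.9 -171.9] [17.1 32. ] 63.2 110.1 [-0.12868944 -0.00043511]
[225 106  30  26 534] [ 403.7 -110.3] [18.4 18.1] 70.8 118.9 [-0.1357166   0.06276947]
[ 369  116   89   92 4286] [483.8   7.2] [45.5 59.7] 30.3 109.8 [-0.10239329  0.20101496]
[ 221  194   61   73 3877] [ 489.9 -138.7] [45.6 60.3] 71.3 114.7 [-0.0450447   0.06671991]
[  62  293   62   71 1495] [ 520.4 -296.8] [65.4 28.6] 6.8 113.4 [ 0.03944257 -0.07034854]
[ 447  331   55   40 1108] [670.7  21.4] [59.7 29.1] 42.7 109.6 [0.06738025 0.28045171]
[320 375  11  10  84] [ 643.2 -129.1] [ 1.9 10.4] 1.6 119.7 [0.09493238 0.12996125]
[200 379  27  17 190] [ 623.9 -241.4] [30.7  8.3] 89.4 106.6 [0.11663217 0.01810018]
[  0 417  26  51 570] [ 605.  -462.8] [20.8 45.3] 77.1 109.8 [ 0.17732366 -0.19565603]
[624 429  16  19 142] [831.7 145.8] [ 4.  15.1] 5.2 105.5 [0.17392363 0.45378627]
[-0.001 -0.002  0.254  0.     0.     0.001]
```

View pics/w1.png

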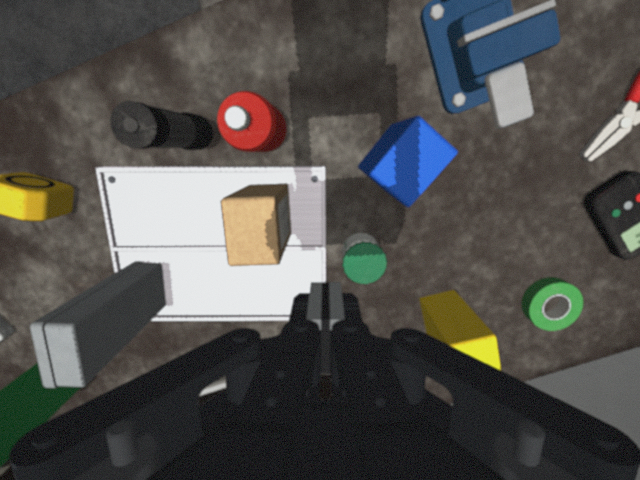

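The wrist view shows the carton at (255,228), within 1 mm of the first estimate. The way down behind its label side is clear.

Call:
apply_moves(rows=[0,0,0.08,0,0,0,0,0,0.16,0,0,0,0,0,0.22,0,0,0,0,0,0.254,0,0,0,0,0,0.254,0,0,0,0,-0.02,0.254,0,0,0,0,-0.035,0.254,0,0,0,0,-0.05,0.254,0,0,0,0,-0.06,0.254,0,0,0,0,-0.07,0.254,0,0,0,0,-0.075,0.254,0,0,0,0,-0.075,0.254,0,0,0])

```text
t: 3.35
tool_pos: [0.4955, -0.1227, 0.1678]
tool_rot: [0.567, 3.09, -0.0]
contact_force: [0.7, 0.2, 0.0]
opening: -0.0001
grip_force: 0.2
```

```bash
python3 - <<'E'
from h import *
im,d=ctrl.get_image("scene");cv2.imwrite("pics/s2.png",cv2.resize(im[150:340,190:430],None,fx=3,fy=3))
print(ctrl.get_obs()["contact_force"])
E
```

```text
[-0.17953617 -0.54037434  0.63664258]
```

View pics/s2.png

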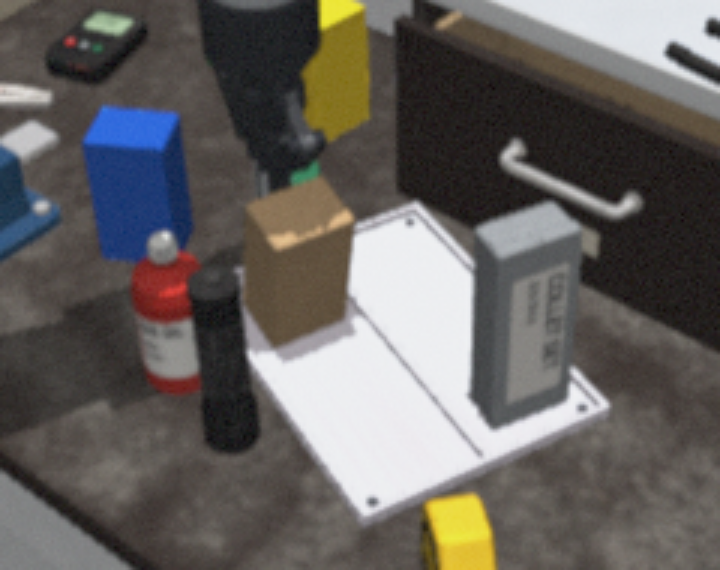

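The carton (crop ~(298,260)) is still upright and the fingers are just short of it. I'll push on gently.

Call:
apply_moves(rows=[0,-0.012,0,0,0,0,0,-0.024,0,0,0,0,0,-0.036,0,0,0,0,0,-0.045,0,0,0,0,0,-0.045,0,0,0,0])

```text
t: 3.9
tool_pos: [0.4858, -0.1483, 0.1677]
tool_rot: [-0.568, -3.09, 0.0]
contact_force: [0.5, 0.7, 0.4]
opening: -0.0
grip_force: 0.0
```

```bash
python3 - <<'E'
from h import *
im,d=ctrl.get_image("scene");cv2.imwrite("pics/s3.png",cv2.resize(im[150:340,190:430],None,fx=3,fy=3))
print(ctrl.get_obs()["contact_force"])
E
```

```text
[-0.14842738 -0.48157394 -0.01810812]
```

View pics/s3.png

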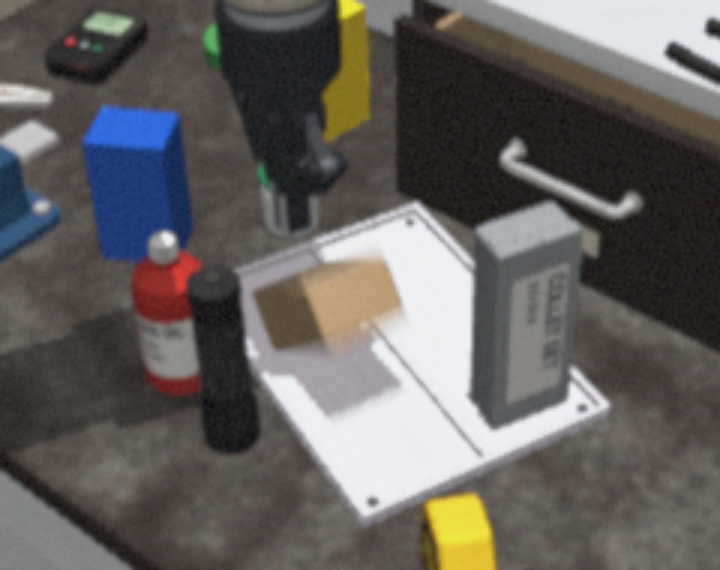

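The carton is caught mid-fall (motion blur at (330,300)) and is toppling the right way. I'll retract upwards and check how it landed.

Call:
apply_moves(rows=[0,0.02,0,0,0,0,0,0.02,-0.08,0,0,0,0,0.02,-0.16,0,0,0,0,0.02,-0.24,0,0,0,0,0.02,-0.3,0,0,0,0,0.02,-0.3,0,0,0])

```text
t: 4.55
tool_pos: [0.4925, -0.1361, 0.3554]
tool_rot: [0.562, 3.078, -0.004]
contact_force: [1.0, -1.4, 1.0]
opening: -0.0002
grip_force: 0.0
```

```bash
python3 - <<'E'
from h import *
t=np.load("tray.npz");im,d=ctrl.get_image("scene");P=cloud(d,"scene")
Q=(P[...,:2]-t["c"])@np.c_[t["ex"],t["ey"]]
hsv=cv2.cvtColor(im,cv2.COLOR_BGR2HSV)
m=(abs(Q[...,0])<.09)&(abs(Q[...,1])<.12)&(P[...,2]>.03)&(P[...,2]<.2)&(d>0)
for r in rect(np.dstack([Q,P[...,2]]),m):print(*r)
p=np.array((.5221,-.3109))-t["ey"]*.07
print(cmd(np.r_[p,.35],t["yaw"]),ctrl.get_obs()["tool_pos"])
print("then down to",cmd(np.r_[p,.128+.0726],t["yaw"]))
E
```

```text
[ 347  218   37   68 2046] [ 46.9 -86.2] [36.1 62.7] 85.3 109.0
[ 281  243   52   49 1484] [-42.5 -13.9] [ 61.8 113.3] 1.9 48.8
[-0.151 -0.372  0.004 -0.     0.005  0.   ] [ 0.49162902 -0.13585904  0.35168074]
then down to [-0.149 -0.372  0.253 -0.     0.005  0.   ]
```

The carton lies flat at tray (-43, -14) mm with its top at 49 mm. On to the grey box.

Call:
apply_moves(rows=[-0.15,-0.372,0,0,0,0,-0.15,-0.372,0,0,0,0,-0.15,-0.372,0,0,0,0,-0.15,-0.372,0,0,0,0,-0.15,-0.372,0,0,0,0,-0.15,-0.372,0,0,0,0,-0.15,-0.372,0,0,0,0,-0.15,-0.372,0.08,0,0,0,-0.15,-0.372,0.16,0,0,0,-0.15,-0.372,0.22,0,0,0,-0.15,-0.372,0.253,0,0,0,-0.15,-0.372,0.253,0,0,0,-0.15,-0.372,0.253,0,0,0])

```text
t: 5.9
tool_pos: [0.4957, -0.3755, 0.196]
tool_rot: [-0.563, -3.09, -0.001]
contact_force: [0.0, -0.1, 1.2]
opening: -0.0002
grip_force: 0.0
```

```bash
python3 - <<'E'
from h import *
t=np.load("tray.npz");o=ctrl.get_obs()
print((o["tool_pos"][:2]-t["c"])@np.c_[t["ex"],t["ey"]],o["tool_pos"],cmd(o["tool_pos"],t["yaw"]),o["contact_force"])
E
```

```text
[ 0.04422995 -0.15268407] [ 0.49573353 -0.37549958  0.19601832] [ 0.     0.     0.     0.    -0.     0.001] [ 0.01399394 -0.11566616  1.17005149]
```

Call:
apply_moves(rows=[0,0.025,0,0,0,0,0,0.045,0,0,0,0,0,0.058,0,0,0,0,0,0.07,0,0,0,0,0,0.082,0,0,0,0,0,0.094,0,0,0,0,0,0.106,0,0,0,0,0,0.118,0,0,0,0,0,0.13,0,0,0,0,0,0.135,0,0,0,0,0,0.135,0,0,0,0,0,0.135,0,0,0,0,0,0.135,0,0,0,0])

```text
t: 7.2
tool_pos: [0.524, -0.3014, 0.1959]
tool_rot: [0.566, 3.09, -0.0]
contact_force: [0.8, 0.2, 0.0]
opening: -0.0001
grip_force: 0.0
```

```bash
cat > chk.py <<'E'
from h import *
t=np.load("tray.npz");im,d=ctrl.get_image("scene");P=cloud(d,"scene")
Q=(P[...,:2]-t["c"])@np.c_[t["ex"],t["ey"]]
m=(abs(Q[...,0])<.09)&(abs(Q[...,1])<.12)&(P[...,2]>.025)&(P[...,2]<.2)&(d>0)
for r in rect(np.dstack([Q,P[...,2]]),m):print(*r)
cv2.imwrite("pics/s4.png",cv2.resize(im[150:340,190:430],None,fx=3,fy=3))
E
python3 chk.py
```

```text
[341 191  41  50 612] [ 40.2 -70. ] [29.6 99.5] 2.4 175.9
[ 311  221   59   54 1580] [49.3 11.4] [157.   61.5] 87.7 38.0
[ 281  243   52   51 1569] [-42.6 -13.4] [ 61.7 116.3] 2.5 48.8
```

View pics/s4.png

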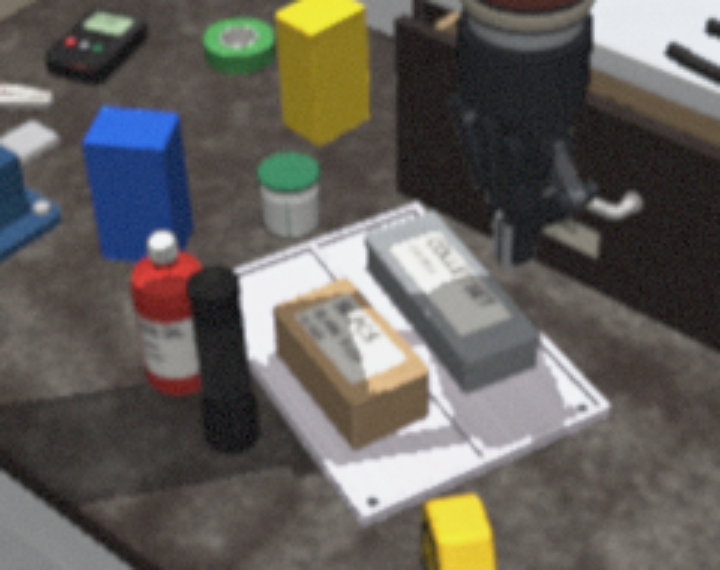

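Both boxes lie label up: grey at (450,300) and carton at (350,360). I'll retract up and check for flatness.

Call:
apply_moves(rows=[0,-0.02,-0.06,0,0,0,0,-0.02,-0.14,0,0,0,0,-0.02,-0.22,0,0,0,0,-0.15,-0.22,0,0,0,0,-0.15,-0.22,0,0,0,0,-0.15,-0.22,0,0,0,0,-0.15,-0.22,0,0,0,0,-0.15,-0.22,0,0,0])

```text
t: 8.05
tool_pos: [0.4923, -0.3847, 0.3275]
tool_rot: [-0.565, -3.09, -0.001]
contact_force: [0.7, 0.5, 1.0]
opening: 0.0
grip_force: 0.0
```

```bash
python3 - <<'E'
from h import *
t=np.load("tray.npz")
for n in("scene","top"):
    im,d=ctrl.get_image(n);P=cloud(d,n);Q=(P[...,:2]-t["c"])@np.c_[t["ex"],t["ey"]]
    for k,a,b,lo,hi,L in(("box",.046,.01,.034,.05,.07),("carton",-.044,-.013,.043,.06,.05)):
        m=(abs(Q[...,0]-a)<.025)&(abs(Q[...,1]-b)<L)&(P[...,2]>lo)&(P[...,2]<hi)&(d>0)
        A=np.c_[Q[m],np.ones(m.sum())];s=np.linalg.lstsq(A,P[m][:,2],rcond=None)[0]
        print(n,k,m.sum(),"slope",s[:2].round(3),"z",np.median(P[m][:,2]).round(4))
    m=(abs(Q[...,0])<.09)&(abs(Q[...,1])<.12)&(P[...,2]>.025)&(P[...,2]<.2)&(d>0)
    for r in rect(np.dstack([Q,P[...,2]]),m):print(*r)
E
```

```text
scene box 1080 slope [ 0.    -0.002] z 0.0384
scene carton 882 slope [0.004 0.002] z 0.0493
[ 311  221   59   54 1580] [48.9 10.6] [153.9  61.4] 88.1 38.1
[ 281  243   52   51 1580] [-42.2 -14.1] [ 62.4 113.2] 1.8 48.7
top box 1951 slope [0.004 0.   ] z 0.039
top carton 1460 slope [ 0.    -0.002] z 0.0502
[ 291  199   85   58 2542] [49.6 12.6] [151.8  60.4] 88.1 39.0
[ 297  255   66   47 1917] [-42.6 -12.9] [ 59.9 109.9] 2.1 50.1
```

Both are flat on the floor, inside the limits, and the arm is clear.

```bash
python3 -c "
from station import ctrl
print(ctrl.finish_job())"
```

```text
the job is handed in; nothing more can be done
None
```

I pushed both boxes over; they lie flat and label up in their own lanes, by the last camera check. The arm kept clear of the jar, torch, bottle and tape measure, and I handed the job in after about 8 s of robot time (no verdict was returned).

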